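# Clamp a printed test bar in the inspection clamp

### The arm

A 7-joint arm with a two-finger parallel gripper is mounted at the origin on the work surface. World frame = base frame: x ahead of the robot, y to its left, z up, the work surface at z = 0. Lengths are in m, angles in rad, forces in N, time in s.
With the tool pointing down it reaches from about 0.4 to 0.875 m from the base axis. Payload 6.5 kg.
Tool frame: the origin (TCP) lies at the very end of the fingers, on their centre line; the grasp point (between the pads) lies 19 mm behind it; z points along the fingers, y is the direction in which the jaws open and shut (so a half turn about z gives the same grasp; the last joint's range is limited). The gripper opens to 85 mm and grips with 20 to 120 N. Pads are 22 mm wide; open, the fingers measure 114 mm over their backs; the gripper's body (76 mm by 85 mm) begins 54 mm behind the grasp point. The pads swing forward as they close: fully open they stand 13 mm farther back than shut.
Start: joints at [-1.397, 0.536, -0.004, 1.538, 0.003, 1.067, -0.071], TCP at [0.154, 0.631, 0.231] pointing down, gripper open.
Joint ranges: [-2.7, 2.7], [-0.37, 2.16], [-1.27, 1.26], [0.24, 2.4], [-1.31, 4.45], [0.19, 1.91], [-2.76, 2.76]. Speed limits (rad/s): [2.39, 2.39, 3.14, 3.14, 3.14, 3.14, 3.14].

### API

Orientations are given as a unit quaternion [w, x, y, z].
In Python, from bench import observe, snapshot, camera_params, job_done gives the robot as it stands.
- The arm moves only by the tool step_arm, never from a script. Its argument "plan" is a list of rows, each a list of 7 numbers: the opening, from 0 (shut) to 1 (fully open), then the shift along the tool's x, y, z normalised to -1 to 1, where 1 is 200 mm, then the turn, a rotation vector about the tool's x, y, z normalised to -1 to 1, where 1 is 90 degrees. A call has 1 to 10 rows; each row is the pose to reach, as a shift and turn from the pose commanded when the call began, along the tool's axes at that moment; what a row does not reach only later rows make up. A row lasts 1/8 s, in which the tool goes at most 62.5 mm and 10.7 degrees, less where a joint would pass 70% of its speed; a pose out of reach is approached as far as the arm can. A call with a number of a shift or a turn outside -1 to 1 is refused whole. A call with a gripper value outside its range is refused whole. The fingers move at their own pace and stop on an object; "force" is the grip in N (left out, the last holds). Time passes only in rows, so rows that repeat a pose let the fingers close. It gives the time, the measured TCP pose, the force and the opening at its end, in the units of the state.
- observe(): the state, without advancing time (a new reading comes with each control period).
- snapshot(name): name is "side" or "top"; returns the picture (420x560x3 uint8, red, green, blue); there is no depth.
- camera_params(name): a dict with "K" (3x3 intrinsics, pixels), "rvec" (rotation vector, rad) and "tvec" (3), from world to camera coordinates, as OpenCV has them. Camera axes: x right, y down, z forward; pixel columns grow to the right and rows downward; lengths in m; the calibration is good to about 2 mm. A picture is of the moment at which its call begins. camera_params takes no time and is no camera call.
- job_done(): hands the job in, once; it reports no verdict.
The state is a dict: "time": time; "joint_positions": joint angles; "qd": joint speeds; "effort": joint torques, N m; "ee_pos": TCP position; "tool_rot": TCP orientation; "contact_force": force on the tool from outside, world axes, zero at the start; "moment": the same for the moment, N m; "width": finger opening in m.
Only numpy, scipy, OpenCV 4.12 (cv2) and the standard library are available. Lean on these libraries where they do the work, as an engineer would, in place of code of your own. Each camera call takes 0.05 s, during which the arm holds its last target. There are 200 camera calls.

### The job

Take the orange printed test bar off the build plate, lay it lengthwise between the guide rails of the inspection clamp and slide it fully home, pressing it squarely against the nose of the backstop's screw with a gentle but definite push. Then, pushing gently with the fingers near its free edge, tip the blue spring flap over its snap point so that it springs down by itself and holds the bar. Leave the other bars and the loose things on the bench where they are.

Things in the scene. Friction and masses are not known exactly. Their poses are not given: they have to be found in the camera images.
- bar_orange_mid (a point): centre (half-way up) of the orange test bar: a brittle printed dog-bone 110 long (its x) and 12 thick (its z), 35 g; two end tabs 24 wide and 34 long, a waist 14 wide and 42 long between them. The two ends are alike. It starts flat on the build plate. Tabs are centred 38 mm either side of this point; grip a tab across its 24 mm width
- bar_grey_mid (a point): centre of a grey test bar of the same shape, lying on the same plate; not to be moved
- bar_green_mid (a point): centre of a green test bar of the same shape, lying on the same plate; not to be moved
- plate: bare aluminium build plate 135 (x) by 225 (y) by 8 thick, fixed on the bench; origin at the centre of its underside
- clamp: inspection clamp screwed to the bench. x runs along the bed to the backstop, y towards the flap's hinge; origin on the bench under the bed's axis. Base plate 10 thick, x -40 to 110, y -63 to 87. Bed top 36 up, x -42 to 80, y -22 to 22. On it two rails, 8 high, x 0 to 50, leave a channel 28 wide for the bar's rear tab (2 play each side). Lower the bar in, its end 20 short of the backstop's block, then slide along x
- bed_front (a point): middle of the front edge of the bed's top (clamp x = -42, y = 0, z = 36 mm); axes as the clamp's. In front of the rails the bed is open; the front tab of a bar that is home hangs partly over this edge
- stop_face (a point): point on the face of the backstop's block, on the bed's axis, 6 mm above the bed; axes as the clamp's (x points into the block). The screw nose sticks out of the block here, towards -x, by 2 to 14 mm. When the bar is home its centre lies 55 mm plus the nose's length before this point
- backstop: dark steel block 26 wide, 20 high at the channel's rear end (face at clamp x = 48 to 56) with a brass screw nose, 10 across, 6 above the bed, rigid and locked. The nose sticks out 2 to 14 mm, set differently each time and not measured: find it by feel, slowly (5 to 10 mm/s). Press the bar on it with over 3 N for a moment, never over 15 N; sliding takes under 1 N if the bar is not pressed down
- flap_hinge (a point): middle of the flap's hinge axis: it runs along the clamp's x, at clamp x = 25, y = 32, z = 52 mm; axes as the clamp's
- flap_edge (a point): middle of the flap's free edge (the round orange bar), 57 mm from the hinge axis
- flap_angle (a joint): angle of the blue flap, 36 mm wide (clamp x 7 to 43), 57 from hinge axis to its free edge. 0: open, leaning 30 degrees outward (clamp +y), edge 100 mm above the bench; 0.52: upright; about 0.73: snap point; about 2.04: down, its rubber pad on the bar (2.17 with no bar). It grows as it tips over the bed, to -y. Past the snap point it closes by itself within 2 s
- flap: blue flap 5 thick, round orange free edge 8 thick. A damped over-centre spring drives it away from the snap point either way: 0.22 N m at the start, nothing there. Pushed slowly (30 mm/s) at the free edge from outside along the edge's arc (up and over, rising no less than the edge) it takes about 5 N. A level push rubs on the edge and takes double, as does one lower down. Never push with over 12 N
- bar_orange: the orange bar; origin at the centre of its underside, x along it
- beaker: clear cup, loose bystander
- scraper: spatula, loose bystander
- driver: screwdriver, loose bystander
- weight: brass cylinder 44 across and 40 high, loose bystander
There are look-alikes about, which are no part of the job. Leave any purple or turquoise look-alike of the clamp alone.

How it is judged:
By the outcome, as a careful person would: the job done as asked, in the order asked, and still so for the second after the job is handed in, with the robot touching nothing.
It also fails if it takes over 67 s, if anything falls off the work surface, if the arm or the gripper's body presses on something with over 40 N, if the wrist force passes 120 N, or if a joint passes its speed limit or range.

## Working session

There is one attempt and no reset: what is moved stays moved. The work goes in short steps, Python scripts to look and compute and a tool call to move; the robot and the scene stay as the last step left them, time stands still between calls to the robot, and variables do not carry over. Pictures are saved under pics/ and viewed, about 8 in all and at most 12, crops included, and the job is handed in when it is done.

Besides the shell and the picture viewer there is one more tool, called after "Emit:" by a JSON object that holds its "fn" and its "kwargs". step_arm: Moves the arm, as the interface text tells. Scaled input: -1 to 1 covers 200 mm each way for a shift and 90 degrees each way for a turn. Its arguments: {"type":"object","properties":{"plan":{"type":"array"},"force":{"type":"number"}},"required":["plan"]}

```bash
mkdir -p pics; ls
python3 - <<'E'
from bench import *
import cv2,numpy as np
o=observe();print({k:np.round(v,3).tolist() for k,v in o.items()})
for n in("side","top"):
    p=camera_params(n);R=cv2.Rodrigues(np.array(p["rvec"],float))[0];print(n,np.round(p["K"],1).tolist(),np.round(-R.T@np.array(p["tvec"]).ravel(),3),np.round(R,2).tolist())
    cv2.imwrite(f"pics/{n}0.png",snapshot(n)[:,:,::-1])
E
```

```text
pics
{'time': 0.0, 'joint_positions': [-1.397, 0.537, -0.004, 1.539, 0.003, 1.067, -0.071], 'qd': [0.0, -0.0, 0.001, 0.0, 0.001, 0.002, 0.001], 'effort': [-0.001, -58.341, 1.048, -25.911, 0.012, 0.009, 0.0], 'ee_pos': [0.154, 0.631, 0.23], 'tool_rot': [-0.0, 0.12, 0.993, -0.001], 'contact_force': [-0.429, 0.544, 0.187], 'moment': [-0.016, -0.027, 0.014], 'width': 0.085}
side [[407.6, 0.0, 268.8], [0.0, 407.6, 212.0], [0.0, 0.0, 1.0]] [ 0.397 -0.72   0.853] [[0.99, -0.14, 0.01], [-0.09, -0.72, -0.69], [0.1, 0.68, -0.73]]
top [[400.6, 0.0, 276.0], [0.0, 400.6, 215.9], [0.0, 0.0, 1.0]] [0.401 0.019 1.073] [[0.01, -1.0, -0.0], [-1.0, -0.01, -0.08], [0.08, 0.0, -1.0]]
```

View pics/top0.png

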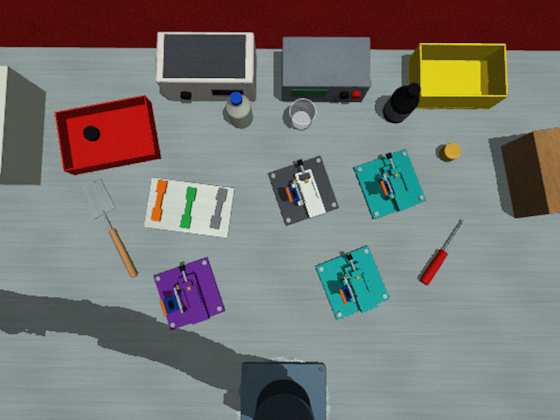

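View pics/side0.png

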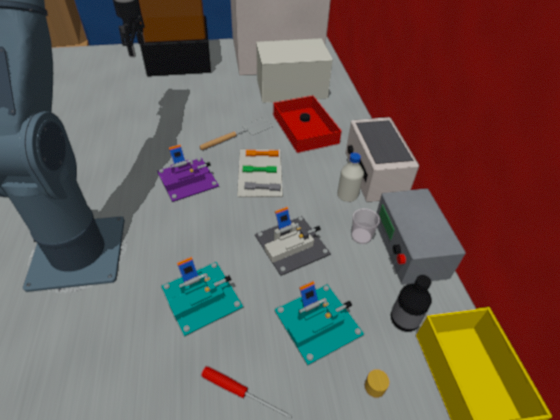

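Top view: orange bar at (159,200), green (188,207) and grey (218,208) beside it on the pale plate. Candidate clamps are grey/white-bed at (303,190), turquoise at (390,184) and (352,282), and purple at (189,293). The dark grey one with the pale bed fits, since purple and turquoise are excluded. I'll confirm it in an enlarged crop.

Run:
```python
import cv2,numpy as np
t=cv2.imread("pics/top0.png");s=cv2.imread("pics/side0.png")
a=cv2.resize(t[145:235,255:355],None,fx=4,fy=4,interpolation=cv2.INTER_CUBIC)
b=cv2.resize(s[195:285,245:345],None,fx=4,fy=4,interpolation=cv2.INTER_CUBIC)
cv2.imwrite("pics/crop1.png",np.hstack([a,b]))
```

```text
(no output)
```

View pics/crop1.png

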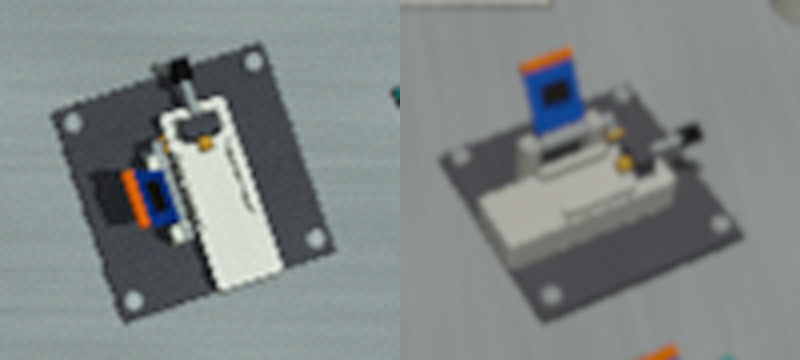

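The crop confirms it: a dark grey base with a pale bed, the flap (orange edge, blue) at left leaning outward, and the brass nose at crop (205,142). The bed front edge is at crop (220–283, 268–290). Now measure.

```bash
cat > h.py <<'E'
import cv2,numpy as np
from bench import *
def cam(n):
    p=camera_params(n);R=cv2.Rodrigues(np.array(p["rvec"],float))[0];return np.array(p["K"]),R,np.array(p["tvec"],float).ravel()
def ray(n,uv,z):
    K,R,t=cam(n);c=-R.T@t;d=R.T@np.linalg.inv(K)@np.array([uv[0],uv[1],1.]);return c+d*(z-c[2])/d[2]
def proj(n,P):
    K,R,t=cam(n);q=K@(R@np.asarray(P,float)+t);return q[:2]/q[2]
def rect(mask):
    cs,_=cv2.findContours(mask.astype(np.uint8),cv2.RETR_EXTERNAL,cv2.CHAIN_APPROX_NONE)
    c=max(cs,key=cv2.contourArea);return cv2.boxPoints(cv2.minAreaRect(c)),cv2.contourArea(c)
def win(m,x0,x1,y0,y1):
    w=np.zeros_like(m);w[y0:y1,x0:x1]=m[y0:y1,x0:x1];return w
def show(lbl,n,m,z):
    b,a=rect(m);P=np.array([ray(n,u,z) for u in b])*1e3
    e=P[1]-P[0];f=P[2]-P[1];l=e if np.linalg.norm(e)>np.linalg.norm(f) else f
    print(lbl,n,"px",b.mean(0).round(1),"c",P.mean(0).round(1),"sides",np.linalg.norm(e).round(1),np.linalg.norm(f).round(1),"ang",np.degrees(np.arctan2(l[1],l[0])).round(1));return P
E
python3 - <<'E'
from h import *
for n,wb,wc in(("top",(140,180,165,235),(255,350,145,235)),("side",(235,290,145,160),(245,340,195,285))):
    im=cv2.imread(f"pics/{n}0.png");h=cv2.cvtColor(im,cv2.COLOR_BGR2HSV);H,S,V=[h[...,i].astype(int) for i in range(3)]
    org=(H>4)&(H<18)&(S>150)&(V>110)
    show("bar",n,win(org,*wb),.014)
    dark=(V<100)&(S<60)
    print(show("base",n,cv2.morphologyEx(win(dark,*wc).astype(np.uint8),cv2.MORPH_OPEN,np.ones((3,3))),.008).round(1).tolist())
    wht=(V>205)&(S<40) if n=="top" else (V>185)&(S<60)
    print(show("bed",n,win(wht,*wc),.036).round(1).tolist())
    show("flapedge",n,win(org,*wc),.100)
    b,_=rect(win(org,*wc));print(b.round(1).tolist())
    nose=(H>14)&(H<28)&(S>140)&(V>120)
    ys,xs=np.where(win(nose,*wc)&~org);print("nose px",list(zip(xs,ys))[:30])
    print(h[215,310] if n=="top" else h[245,285])
E
```

```text
bar top px [158.7 200.1] c [527.4 335.   14. ] sides 107.9 24.4 ang -8.7
base top px [288.1 192.3] c [552.4  -9.6   8. ] sides 86.0 164.5 ang -170.6
[[626.1, 46.4, 8.0], [640.9, -38.3, 8.0], [478.6, -65.1, 8.0], [464.2, 18.5, 8.0]]
bed top px [310. 193.] c [546.8 -65.9  36. ] sides 40.8 118.2 ang -161.1
[[595.8, -27.5, 36.0], [609.5, -65.9, 36.0], [497.7, -104.2, 36.0], [484.2, -66.1, 36.0]]
flapedge top px [288.3 194.2] c [534.1  -7.5 100. ] sides 7.0 35.8 ang -161.4
[[284.6000061035156, 187.8000030517578], [287.29998779296875, 186.89999389648438], [291.8999938964844, 200.6999969482422], [289.20001220703125, 201.60000610351562]]
nose px [(np.int64(295), np.int64(179)), (np.int64(305), np.int64(179)), (np.int64(306), np.int64(179)), (np.int64(305), np.int64(180)), (np.int64(306), np.int64(180)), (np.int64(307), np.int64(180)), (np.int64(305), np.int64(181)), (np.int64(306), np.int64(181)), (np.int64(307), np.int64(181)), (np.int64(296), np.int64(182))]
[ 53   9 232]
bar side px [261.5 152.5] c [526.8 336.3  14. ] sides 102.7 26.3 ang -7.2
base side px [299.9 256.5] c [574.4 -93.8   8. ] sides 159.3 87.4 ang 31.1
[[493.9, -94.8, 8.0], [630.3, -12.6, 8.0], [652.3, -97.2, 8.0], [521.0, -170.5, 8.0]]Traceback (most recent call last):
  File "<stdin>", line 9, in <module>
  File "h.py", line 15, in show
    b,a=rect(m);P=np.array([ray(n,u,z) for u in b])*1e3
        ~~~~^^^
  File "h.py", line 11, in rect
    c=max(cs,key=cv2.contourArea);return cv2.boxPoints(cv2.minAreaRect(c)),cv2.contourArea(c)
ValueError: max() iterable argument is empty
```

```bash
cat >> h.py <<'E'
from scipy.spatial.transform import Rotation as Ro
A=np.radians(18.8);O=np.array([529.5,-72.5,0]);RC=Ro.from_euler('z',A).as_matrix()
def W(p): return O+RC@np.array(p,float)      # clamp mm -> world mm
def C(p): return RC.T@(np.array(p,float)-O)
def go(P,yaw=None,tilt=None):
    """world mm target, jaw yaw deg (tool down); prints shift/turn in move units"""
    o=observe();w,x,y,z=o["tool_rot"];R=Ro.from_quat([x,y,z,w]);d=R.inv().apply(np.array(P)-o["ee_pos"]*1e3 if isinstance(o["ee_pos"],np.ndarray) else np.array(P)-1e3*np.array(o["ee_pos"]))/200
    t=np.zeros(3)
    if yaw is not None:
        a=np.radians(yaw);Y=np.array([np.cos(a),np.sin(a),0]);Z=np.array([0,0,-1.]);G=Ro.from_matrix(np.c_[np.cross(Y,Z),Y,Z])
        t=np.degrees((R.inv()*G).as_rotvec())/90
    print("t",round(o["time"],2),"ee",np.round(np.array(o["ee_pos"])*1e3,1),"F",np.round(o["contact_force"],1),"w",round(o["width"]*1e3,1),"| row",d.round(4),t.round(4))
E
python3 - <<'E'
from h import *
px=np.array([(52,115),(262,42),(335,250),(123,322)])/4+[255,145]
P=np.array([ray("top",u,.010) for u in px])*1e3
print(P.round(1).tolist(),P.mean(0),"expected centre",W((35,12,10)).round(1))
for a,b in((3,0),(2,1)):print(np.degrees(np.arctan2(*(P[b]-P[a])[1::-1])))
im=cv2.imread("pics/side0.png");h=cv2.cvtColor(im,cv2.COLOR_BGR2HSV);H,S,V=[h[...,i].astype(int) for i in range(3)]
print("side: flap edge proj",proj("side",W((25,60.5,101))/1e3), rect(win((H>4)&(H<18)&(S>150)&(V>110),245,340,195,285))[0].mean(0))
for p in((-42,22,36),(-42,-22,36),(80,-22,36),(51,0,42),(51,0,56)):
  print(p,"side crop",((proj("side",W(p)/1e3)-[245,195])*4+[400,0]).round(),"top crop",((proj("top",W(p)/1e3)-[255,145])*4).round())
a=np.radians(-8.2);tab=np.array([527,335.5,0])-38*np.array([np.cos(a),np.sin(a),0]);print("tab",tab)
go([tab[0],tab[1],110],81.8)
E
```

```text
[[601.4, 44.8, 10.0], [652.3, -96.2, 10.0], [511.8, -144.8, 10.0], [462.6, -3.8, 10.0]] [557.04401066 -50.03061752  10.        ] expected centre [558.8 -49.9  10. ]
19.29082190821891
19.07275154396658
side: flap edge proj [280.78567867 208.47116749] [281.32758 209.56897]
(-42, 22, 36) side crop [476. 196.] top crop [219. 290.]
(-42, -22, 36) side crop [507. 245.] top crop [283. 268.]
(80, -22, 36) side crop [674. 179.] top crop [223.  93.]
(51, 0, 42) side crop [619. 164.] top crop [206. 143.]
(51, 0, 56) side crop [621. 150.] top crop [207. 139.]
tab [489.38850323 340.91989948   0.        ]
t 0.1 ee [154.3 630.9 230.5] F [-0.2 -0.3 -1. ] w 85.4 | row [-1.9718 -1.0094  0.6044] [-0.001   0.     -0.0615]
```

Emit:
{"fn": "step_arm", "kwargs": {"plan": [[1,-0.25,-0.13,0,0,0,0],[1,-0.5,-0.26,0,0,0,0],[0.6,-0.75,-0.38,0,0,0,-0.03],[0.6,-1,-0.5,0,0,0,-0.06],[0.6,-1,-0.5,0,0,0,-0.06]], "force": 25}}

```text
time: 0.72
ee_pos: [0.33, 0.4824, 0.2311]
tool_rot: [0.001, 0.077, 0.997, -0.001]
contact_force: [-1.2, 0.0, -0.6]
width: 0.0515
```

```bash
python3 -c "
from h import *
go([489.4,340.9,110],81.8)"
```

```text
t 0.72 ee [330.  482.4 231.1] F [-1.2  0.  -0.6] w 51.5 | row [-0.8948 -0.5754  0.6089] [-0.0014  0.0016 -0.007 ]
```

Emit:
{"fn": "step_arm", "kwargs": {"plan": [[0.6,-0.23,-0.15,0,0,0,0],[0.6,-0.46,-0.3,0.1,0,0,-0.007],[0.6,-0.7,-0.45,0.3,0,0,-0.007],[0.6,-0.895,-0.575,0.5,0,0,-0.007],[0.6,-0.895,-0.575,0.61,0,0,-0.007],[0.6,-0.895,-0.575,0.61,0,0,-0.007]]}}

```text
time: 1.48
ee_pos: [0.4836, 0.3464, 0.1071]
tool_rot: [-0.002, 0.067, 0.998, -0.001]
contact_force: [-1.2, 0.5, -0.2]
width: 0.0512
```

```bash
python3 -c "
from h import *
go([489.4,340.9,10.5],81.8)
cv2.imwrite('pics/s1.png',cv2.resize(snapshot('side')[110:210,200:340,::-1],None,fx=4,fy=4,interpolation=cv2.INTER_CUBIC))"
```

```text
t 1.48 ee [483.6 346.4 107.1] F [-1.2  0.5 -0.2] w 51.2 | row [-0.0342 -0.0216  0.4831] [-0.002  -0.0023  0.0053]
```

View pics/s1.png

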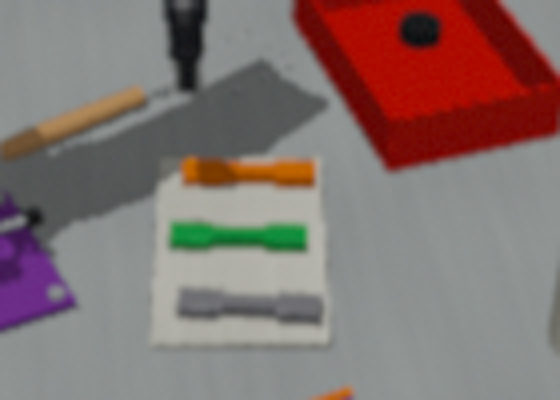

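The gripper (186,85 in the crop) hangs above the orange bar's near tab at (210,172), lagging slightly. Descend in stages.

Emit:
{"fn": "step_arm", "kwargs": {"plan": [[0.6,0,0,0.1,0,0,0],[0.6,0,0,0.2,0,0,0],[0.6,0,0,0.3,0,0,0],[0.6,0,0,0.3,0,0,0],[0.6,0,0,0.3,0,0,0]]}}

```text
time: 2.15
ee_pos: [0.4856, 0.3471, 0.0494]
tool_rot: [0.0, 0.067, 0.998, 0.0]
contact_force: [-0.7, -0.1, -0.5]
width: 0.051
```

```bash
python3 -c "
from h import *
go([489.4,340.9,10.5],81.8)"
```

```text
t 2.15 ee [485.6 347.1  49.4] F [-0.7 -0.1 -0.5] w 51.0 | row [-0.0231 -0.0284  0.1944] [0.0001 0.0002 0.0055]
```

Emit:
{"fn": "step_arm", "kwargs": {"plan": [[0.6,-0.023,-0.028,0.0,0,0,0.005],[0.6,-0.023,-0.028,0.06,0,0,0.005],[0.6,-0.023,-0.028,0.12,0,0,0.005],[0.6,-0.023,-0.028,0.16,0,0,0.005],[0.6,-0.023,-0.028,0.193,0,0,0.005],[0.6,-0.023,-0.028,0.193,0,0,0.005],[0.6,-0.023,-0.028,0.193,0,0,0.005]]}}

```text
time: 3.02
ee_pos: [0.4893, 0.341, 0.0109]
tool_rot: [0.0, 0.071, 0.997, 0.0]
contact_force: [0.4, -0.7, -0.7]
width: 0.0512
```

```bash
python3 -c "
from h import *
go([489.4,340.9,10.5],81.8)"
```

```text
t 3.02 ee [489.3 341.   10.9] F [ 0.4 -0.7 -0.7] w 51.2 | row [-0.0005 -0.0005  0.002 ] [0.0002 0.0002 0.0005]
```

Emit:
{"fn": "step_arm", "kwargs": {"plan": [[0.4,0,0,0,0,0,0],[0.2,0,0,0,0,0,0],[0,0,0,0,0,0,0],[0,0,0,0,0,0,0],[0,0,0,0,0,0,0],[0,0,0,0,0,0,0]], "force": 30}}

```text
time: 3.78
ee_pos: [0.4895, 0.3411, 0.0112]
tool_rot: [0.0, 0.071, 0.997, 0.0]
contact_force: [-0.9, -0.4, 5.2]
width: 0.023
```

Emit:
{"fn": "step_arm", "kwargs": {"plan": [[0,0,0,-0.05,0,0,0],[0,0,0,-0.15,0,0,0],[0,0,0,-0.3,0,0,0],[0,0,0,-0.45,0,0,0],[0,0,0,-0.6,0,0,0],[0,0,0,-0.7,0,0,0],[0,0,0,-0.7,0,0,0]]}}

```text
time: 4.65
ee_pos: [0.4903, 0.3417, 0.1533]
tool_rot: [0.002, 0.071, 0.997, 0.002]
contact_force: [0.2, 0.4, -0.7]
width: 0.0231
```

```bash
python3 -c "
from h import *
go(W((-63,0,150)),108.8)
cv2.imwrite('pics/s2.png',cv2.resize(snapshot('side')[60:210,180:340,::-1],None,fx=4,fy=4,interpolation=cv2.INTER_CUBIC))"
```

```text
t 4.65 ee [490.3 341.7 153.3] F [ 0.2  0.4 -0.7] w 23.1 | row [-0.2072 -2.165   0.0101] [ 0.0016  0.0024 -0.2996]
```

View pics/s2.png

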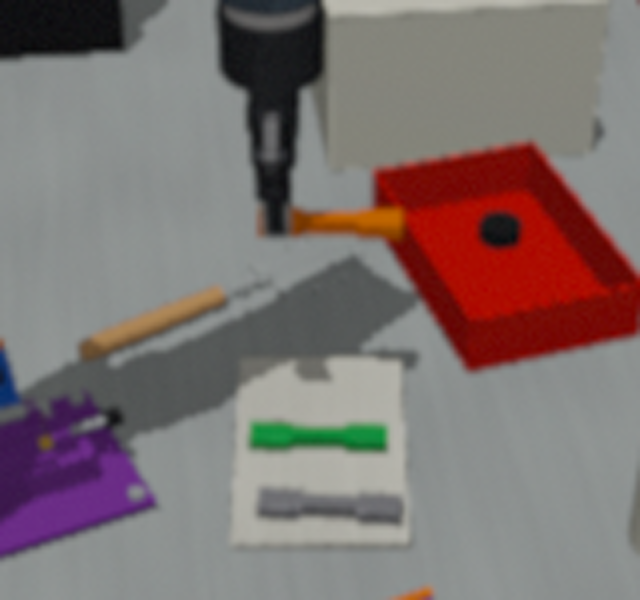

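The bar is held firmly and level (fingers at (275,210) in the crop); green and grey are untouched. Carry it over.

Emit:
{"fn": "step_arm", "kwargs": {"plan": [[0,0,-0.05,0,0,0,0],[0,-0.02,-0.15,0,0,0,0],[0,-0.04,-0.3,0,0,0,0],[0,-0.06,-0.45,0,0,0,0],[0,-0.08,-0.6,0,0,0,0],[0,-0.1,-0.75,0,0,0,0],[0,-0.1,-0.9,0,0,0,0],[0,-0.1,-1,0,0,0,0],[0,-0.1,-1,0,0,0,0]]}}

```text
time: 5.82
ee_pos: [0.4803, 0.1379, 0.1505]
tool_rot: [-0.0, 0.073, 0.997, -0.0]
contact_force: [1.5, 0.9, -1.6]
width: 0.0231
```

Emit:
{"fn": "step_arm", "kwargs": {"plan": [[0,0,-0.05,0,0,0,0],[0,-0.02,-0.15,0,0,0,-0.03],[0,-0.04,-0.3,0,0,0,-0.08],[0,-0.06,-0.45,0,0,0,-0.13],[0,-0.08,-0.6,0,0,0,-0.18],[0,-0.1,-0.75,0,0,0,-0.23],[0,-0.1,-0.9,0,0,0,-0.27],[0,-0.1,-1,0,0,0,-0.29],[0,-0.1,-1,0,0,0,-0.3],[0,-0.1,-1,0,0,0,-0.3]]}}

```text
time: 7.08
ee_pos: [0.4724, -0.0595, 0.1507]
tool_rot: [0.0, -0.164, 0.986, 0.0]
contact_force: [0.3, -0.2, -0.7]
width: 0.0229
```

```bash
python3 -c "
from h import *
go(W((-63,0,110)),108.8)"
```

```text
t 7.08 ee [472.4 -59.5 150.7] F [ 0.3 -0.2 -0.7] w 22.9 | row [ 0.066  -0.1537  0.2034] [0.0003 0.0003 0.0013]
```

Emit:
{"fn": "step_arm", "kwargs": {"plan": [[0,0.03,-0.08,0.05,0,0,0.001],[0,0.066,-0.153,0.15,0,0,0.001],[0,0.066,-0.153,0.25,0,0,0.001],[0,0.066,-0.153,0.35,0,0,0.001],[0,0.066,-0.153,0.4,0,0,0.001],[0,0.066,-0.153,0.4,0,0,0.001],[0,0.066,-0.153,0.4,0,0,0.001]]}}

```text
time: 7.95
ee_pos: [0.47, -0.0937, 0.0713]
tool_rot: [0.001, -0.163, 0.987, -0.0]
contact_force: [-0.1, -0.4, -0.4]
width: 0.0229
```

Run:
```python
from h import *
go(W((-63,0,50)),108.8)
im=snapshot("top")[:,:,::-1].copy();cv2.imwrite("pics/t3full.png",im)
s=snapshot("side")[:,:,::-1].copy()
cv2.imwrite("pics/t3.png",np.hstack([cv2.resize(i,(400,400),interpolation=cv2.INTER_CUBIC) for i in (im[145:235,260:350],s[180:270,245:335])]))
h=cv2.cvtColor(im,cv2.COLOR_BGR2HSV);H,S,V=[h[...,i].astype(int) for i in range(3)]
m=win((H>4)&(H<20)&(S>150)&(V>90),292,350,150,240)
n,l,st,c=cv2.connectedComponentsWithStats(m.astype(np.uint8));print(st,c.round(1))
z=(observe()["ee_pos"][2]-.003+.006)
for i in range(1,n):
  if st[i,4]>40:
    ys,xs=np.where(l==i);Q=np.array([C(ray("top",(x,y),z+.006)*1e3) for x,y in zip(xs,ys)])
    print("x range",Q[:,0].min(),Q[:,0].max())
    for a in range(-40,45,6):
        q=Q[(Q[:,0]>=a)&(Q[:,0]<a+6),1]
        if len(q):print(a,len(q),q.min().round(1),q.max().round(1),q.mean().round(1))
```

```text
t 7.95 ee [470.  -93.7  71.3] F [-0.1 -0.4 -0.4] w 22.9 | row [-0.0008  0.0045  0.1065] [-0.0002  0.0007 -0.0002]
[[     0      0    560    420 235068]
 [   307    186     11     20    132]] [[279.5 209.5]
 [312.5 193.6]]
x range -18.950915664247052 29.41635008477942
-22 3 3.2 6.3 4.5
-16 6 1.5 6.3 4.1
-10 9 -3.2 5.5 1.1
-4 17 -5.7 11.0 2.4
2 20 -9.7 10.9 1.0
8 21 -11.3 10.1 -0.9
14 24 -11.3 10.9 -0.0
20 20 -10.6 10.8 0.1
26 12 -11.4 9.2 -0.4
```

View pics/t3.png

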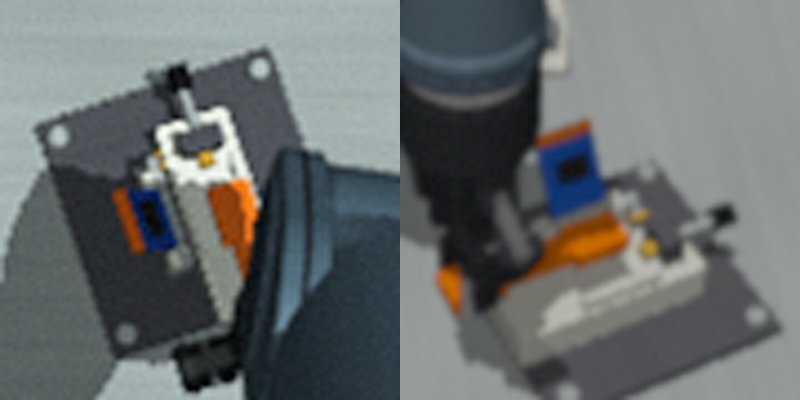

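Orange front tab ends at clamp x≈30, centred at y≈-0.2 and well aligned over the channel (crop (235,225)). Lower it.

Emit:
{"fn": "step_arm", "kwargs": {"plan": [[0,0,0.004,0.04,0,0,0],[0,0,0.004,0.08,0,0,0],[0,0,0.004,0.11,0,0,0],[0,0,0.004,0.125,0,0,0],[0,0,0.004,0.14,0,0,0],[0,0,0.004,0.14,0,0,0]]}}

```text
time: 8.8
ee_pos: [0.469, -0.0932, 0.0425]
tool_rot: [-0.0, -0.163, 0.987, 0.0]
contact_force: [-0.2, -0.1, 0.1]
width: 0.0228
```

```bash
python3 -c "
from h import *
go(W((-63,0,40)),108.8)"
```

```text
t 8.8 ee [469.  -93.2  42.5] F [-0.2 -0.1  0.1] w 22.8 | row [-0.0047  0.0007  0.0127] [ 0.0001 -0.0002 -0.0006]
```

Emit:
{"fn": "step_arm", "kwargs": {"plan": [[0,0,0,0.005,0,0,0],[0,0,0,0.01,0,0,0],[0,0,0,0.015,0,0,0],[0,0,0,0.015,0,0,0],[0,0,0,0.015,0,0,0]]}}

```text
time: 9.43
ee_pos: [0.4691, -0.0933, 0.0397]
tool_rot: [0.0, -0.163, 0.987, -0.0]
contact_force: [-0.3, 0.6, -0.5]
width: 0.0233
```

```bash
python3 -c "
from h import *
o=observe();print(o['moment']);go(W((-33,0,39.5)),108.8);print(C(1e3*np.array(o['ee_pos'])))"
```

```text
[-0.03627296  0.00556612 -0.01768187]
t 9.43 ee [469.1 -93.3  39.7] F [-0.3  0.6 -0.5] w 23.3 | row [-0.1541  0.0011  0.0011] [-0.      0.     -0.0005]
[-63.82318063  -0.19899305  39.72295505]
```

Emit:
{"fn": "step_arm", "kwargs": {"plan": [[0,0,0,0.003,0,0,0],[0,0,0,0.005,0,0,0],[0,0,0,0.005,0,0,0]]}}

```text
time: 9.8
ee_pos: [0.4692, -0.0933, 0.0389]
tool_rot: [0.0, -0.163, 0.987, -0.0]
contact_force: [-1.4, 0.3, 5.1]
width: 0.023
```

```bash
python3 -c "
from h import *
o=observe();print(o['moment']);go(W((-33,0,39)),108.8);print(C(1e3*np.array(o['ee_pos'])))"
```

```text
[-0.00531823  0.23141568 -0.0533537 ]
t 9.8 ee [469.2 -93.3  38.9] F [-1.4  0.3  5.1] w 23.0 | row [-0.154   0.0013 -0.0004] [-0.      0.0001 -0.0006]
[-63.79868978  -0.24132299  38.90662724]
```

Emit:
{"fn": "step_arm", "kwargs": {"plan": [[0,0,0,-0.002,0,0,0],[0,-0.005,0,-0.002,0,0,0],[0,-0.01,0,-0.002,0,0,0],[0,-0.015,0,-0.002,0,0,0],[0,-0.02,0,-0.002,0,0,0],[0,-0.025,0,-0.002,0,0,0],[0,-0.03,0,-0.002,0,0,0],[0,-0.03,0,-0.002,0,0,0],[0,-0.03,0,-0.002,0,0,0]]}}

```text
time: 10.92
ee_pos: [0.4751, -0.0912, 0.0391]
tool_rot: [0.0, -0.163, 0.987, -0.0]
contact_force: [-0.7, 0.1, 0.9]
width: 0.0233
```

Run:
```python
from h import *
o=observe();go(W((-33,0,39)),108.8);print(C(1e3*np.array(o['ee_pos'])),o['moment'])
for f in("top0","t3full"):
    im=cv2.imread(f"pics/{f}.png");h=cv2.cvtColor(im,cv2.COLOR_BGR2HSV);H,S,V=[h[...,i].astype(int) for i in range(3)]
    ys,xs=np.where(win((H>12)&(H<30)&(S>90)&(V>110),300,312,174,186))
    Q=np.array([C(ray("top",(x,y),.044)*1e3) for x,y in zip(xs,ys)]);print(f,Q[:,:2].round(0).tolist())
    print(im[174:190,306].tolist())
```

```text
t 10.93 ee [475.1 -91.2  39.1] F [-0.7  0.1  0.9] w 23.3 | row [-0.1228  0.0009  0.0006] [-0.0001  0.0003 -0.0004]
[-57.56330919  -0.16512665  39.11738206] [-0.01827899  0.09003107  0.01300819]
top0 [[56.0, 2.0], [55.0, -0.0], [55.0, -3.0], [54.0, 3.0], [53.0, 1.0], [52.0, -2.0], [51.0, 4.0], [50.0, 1.0], [50.0, -1.0], [49.0, 5.0], [48.0, 2.0]]
[[73, 65, 61], [79, 75, 71], [77, 75, 67], [86, 78, 73], [58, 70, 74], [42, 127, 168], [51, 158, 196], [38, 132, 173], [84, 125, 145], [183, 197, 190], [213, 224, 216], [210, 220, 213], [210, 222, 213], [209, 219, 212], [210, 221, 214], [212, 222, 216]]
t3full [[56.0, 2.0], [55.0, -0.0], [55.0, -3.0], [55.0, 6.0], [54.0, 3.0], [53.0, 1.0], [52.0, -2.0], [51.0, 4.0], [50.0, 1.0], [50.0, -1.0], [49.0, 5.0], [48.0, 2.0]]
[[83, 78, 74], [91, 85, 80], [92, 84, 81], [101, 92, 86], [67, 79, 87], [46, 144, 187], [60, 181, 224], [44, 150, 194], [94, 144, 163], [209, 222, 216], [239, 242, 238], [214, 225, 217], [166, 173, 164], [111, 122, 136], [87, 99, 121], [96, 107, 109]]
```

Sliding is force-free. Nose tip is at clamp x≈47 from the image, and the bar's end is at ≈35.5. Slide 6 mm, then feel in small steps.

Emit:
{"fn": "step_arm", "kwargs": {"plan": [[0,-0.004,0,0,0,0,0],[0,-0.008,0,0,0,0,0],[0,-0.012,0,0,0,0,0],[0,-0.016,0,0,0,0,0],[0,-0.02,0,0,0,0,0],[0,-0.024,0,0,0,0,0],[0,-0.028,0,0,0,0,0],[0,-0.03,0,0,0,0,0],[0,-0.03,0,0,0,0,0]]}}

```text
time: 12.05
ee_pos: [0.4806, -0.0894, 0.0391]
tool_rot: [0.0, -0.163, 0.987, -0.0]
contact_force: [-1.7, 0.0, 3.8]
width: 0.0229
```

Emit:
{"fn": "step_arm", "kwargs": {"plan": [[0,-0.004,0,0,0,0,0],[0,-0.007,0,0,0,0,0],[0,-0.007,0,0,0,0,0]]}}

```text
time: 12.42
ee_pos: [0.4819, -0.0889, 0.0391]
tool_rot: [0.0, -0.163, 0.987, -0.0]
contact_force: [-2.2, -0.7, 3.3]
width: 0.023
```

Emit:
{"fn": "step_arm", "kwargs": {"plan": [[0,0,0,-0.0015,0,0,0],[0,-0.003,0,-0.0015,0,0,0],[0,-0.006,0,-0.0015,0,0,0],[0,-0.006,0,-0.0015,0,0,0]]}}

```text
time: 12.92
ee_pos: [0.4831, -0.0884, 0.0394]
tool_rot: [0.0, -0.163, 0.987, 0.0]
contact_force: [-0.7, 0.4, 0.1]
width: 0.0228
```

Emit:
{"fn": "step_arm", "kwargs": {"plan": [[0,-0.003,0,0,0,0,0],[0,-0.006,0,0,0,0,0],[0,-0.006,0,0,0,0,0]]}}

```text
time: 13.3
ee_pos: [0.4842, -0.0881, 0.0394]
tool_rot: [0.0, -0.163, 0.987, -0.0]
contact_force: [0.6, 0.8, -0.8]
width: 0.0227
```

Emit:
{"fn": "step_arm", "kwargs": {"plan": [[0,-0.003,0,0,0,0,0],[0,-0.005,0,0,0,0,0],[0,-0.005,0,0,0,0,0]]}}

```text
time: 13.68
ee_pos: [0.4851, -0.0878, 0.0394]
tool_rot: [0.0, -0.163, 0.987, -0.0]
contact_force: [0.4, -0.2, 0.3]
width: 0.0233
```

Emit:
{"fn": "step_arm", "kwargs": {"plan": [[0,-0.003,0,0,0,0,0],[0,-0.005,0,0,0,0,0],[0,-0.005,0,0,0,0,0]]}}

```text
time: 14.05
ee_pos: [0.486, -0.0875, 0.0394]
tool_rot: [0.0, -0.163, 0.987, 0.0]
contact_force: [-0.1, -0.6, -1.7]
width: 0.0229
```

Emit:
{"fn": "step_arm", "kwargs": {"plan": [[0,-0.003,0,0,0,0,0],[0,-0.005,0,0,0,0,0],[0,-0.005,0,0,0,0,0]]}}

```text
time: 14.42
ee_pos: [0.4862, -0.0874, 0.0392]
tool_rot: [-0.001, -0.163, 0.987, 0.0]
contact_force: [-2.2, -0.0, 0.3]
width: 0.0229
```

Emit:
{"fn": "step_arm", "kwargs": {"plan": [[0,-0.003,0,0,0,0,0],[0,-0.004,0,0,0,0,0],[0,-0.004,0,0,0,0,0]]}}

```text
time: 14.8
ee_pos: [0.4862, -0.0874, 0.0391]
tool_rot: [-0.001, -0.163, 0.987, 0.0]
contact_force: [-5.9, -1.9, 2.3]
width: 0.0227
```

Contact felt at 486.2 with 6.2 N, and the inferred end at x≈47 agrees with the pictured nose. Hold, relax to a light push, release, rise.

Emit:
{"fn": "step_arm", "kwargs": {"plan": [[0,0,0,0,0,0,0],[0,0,0,0,0,0,0],[0,0,0,0,0,0,0],[0,0,0,0,0,0,0]]}}

```text
time: 15.3
ee_pos: [0.4862, -0.0874, 0.0392]
tool_rot: [-0.001, -0.163, 0.987, 0.0]
contact_force: [-4.8, -1.2, 2.8]
width: 0.0228
```

Emit:
{"fn": "step_arm", "kwargs": {"plan": [[0,0.003,0,0,0,0,0],[0,0.005,0,0,0,0,0],[0.3,0.005,0,0,0,0,0],[0.4,0.005,0,0,0,0,0],[0.5,0.005,0,0,0,0,0],[0.5,0.005,0,0,0,0,0]]}}

```text
time: 16.05
ee_pos: [0.4871, -0.0871, 0.0395]
tool_rot: [0.0, -0.163, 0.987, -0.0]
contact_force: [0.5, -0.1, -0.0]
width: 0.0426
```

Emit:
{"fn": "step_arm", "kwargs": {"plan": [[0.5,0,0,-0.05,0,0,0],[0.5,0,0,-0.15,0,0,0],[0.5,0,0,-0.3,0,0,0],[0.5,0,0,-0.5,0,0,0],[0,0,0,-0.7,0,0,0],[0,0.2,0,-0.7,0,0,0],[0,0.4,0,-0.7,0,0,0],[0,0.4,0,-0.7,0,0,0]]}}

```text
time: 17.05
ee_pos: [0.4082, -0.114, 0.1798]
tool_rot: [-0.001, -0.162, 0.987, 0.0]
contact_force: [0.5, 0.5, 0.3]
width: 0.0002
```

Run:
```python
from h import *
o=observe();print(C(1e3*np.array(o['ee_pos'])),np.round(o['joint_positions'],2))
im=snapshot("top")[:,:,::-1].copy();s=snapshot("side")[:,:,::-1].copy();cv2.imwrite("pics/t4full.png",im);cv2.imwrite("pics/s4full.png",s)
cv2.imwrite("pics/t4.png",np.hstack([cv2.resize(i,(400,400),interpolation=cv2.INTER_CUBIC) for i in (im[145:235,260:350],s[180:270,245:335])]))
```

```text
[-1.28199962e+02 -1.65048187e-01  1.79802750e+02] [ 0.11  0.23  0.07  2.16 -0.02  0.76  2.08]
```

View pics/t4.png

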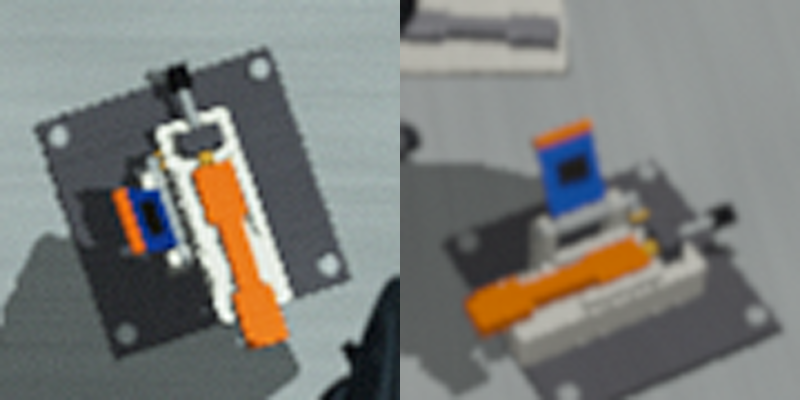

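The bar lies straight in the channel touching the nose (crop left (205,160)), front tab over the front edge, flap still open. Now go outside the flap with fingers shut.

Emit:
{"fn": "step_arm", "kwargs": {"plan": [[0,0,0.15,0,0,0,0],[0,-0.05,0.35,0,0,0,0],[0,-0.2,0.476,0,0,0,0],[0,-0.4,0.476,0,0,0,0],[0,-0.6,0.476,0,0,0,0],[0,-0.76,0.476,0.1,0,0,0],[0,-0.766,0.476,0.2,0,0,0],[0,-0.766,0.476,0.2,0,0,0],[0,-0.766,0.476,0.2,0,0,0]]}}

```text
time: 18.27
ee_pos: [0.5259, 0.0267, 0.14]
tool_rot: [0.0, -0.163, 0.987, 0.0]
contact_force: [-0.1, 0.7, -0.4]
width: -0.0002
```

Run:
```python
from h import *
o=observe();print(C(1e3*np.array(o['ee_pos'])));go(W((25,95,93.5)),108.8)
```

```text
[ 28.57788742  95.01602871 140.03077489]
t 18.27 ee [525.9  26.7 140. ] F [-0.1  0.7 -0.4] w -0.2 | row [ 1.810e-02 -1.000e-04  2.326e-01] [-0.0001  0.0005 -0.0004]
```

Emit:
{"fn": "step_arm", "kwargs": {"plan": [[0,0.018,0,0.08,0,0,0],[0,0.018,0,0.16,0,0,0],[0,0.018,0,0.233,0,0,0],[0,0.018,0,0.233,0,0,0],[0,0.018,-0.02,0.233,0,0,0],[0,0.018,-0.04,0.233,0,0,0],[0,0.018,-0.055,0.233,0,0,0],[0,0.018,-0.055,0.233,0,0,0]]}}

```text
time: 19.27
ee_pos: [0.5258, 0.0144, 0.093]
tool_rot: [0.0, -0.163, 0.987, -0.0]
contact_force: [0.8, 0.2, 0.1]
width: 0.0
```

Emit:
{"fn": "step_arm", "kwargs": {"plan": [[0,0,-0.005,0,0,0,0],[0,0,-0.01,0,0,0,0],[0,0,-0.015,0,0,0,0],[0,0,-0.015,0,0,0,0]]}}

```text
time: 19.77
ee_pos: [0.5266, 0.0119, 0.0928]
tool_rot: [0.0, -0.163, 0.987, -0.0]
contact_force: [-0.1, -0.0, 0.7]
width: -0.0004
```

Run:
```python
from h import *
o=observe();print(C(1e3*np.array(o['ee_pos'])),RC.T@o['contact_force'])
s=snapshot("side")[:,:,::-1].copy();cv2.imwrite("pics/t5.png",cv2.resize(s[160:270,230:340],(550,550),interpolation=cv2.INTER_CUBIC))
```

```text
[24.41993434 80.8806524  92.79511243] [-0.11492831 -0.00066626  0.65055279]
```

View pics/t5.png

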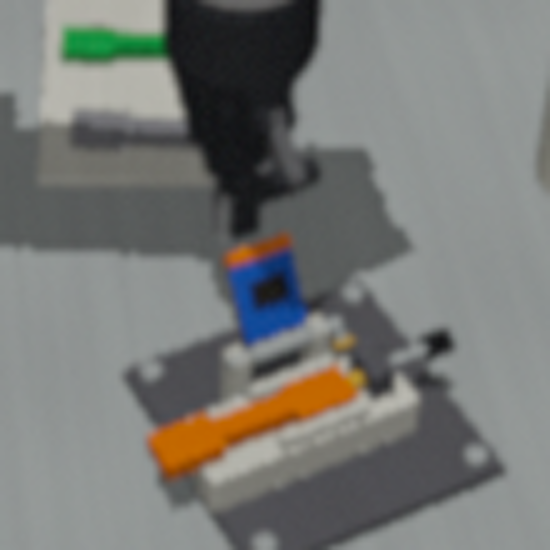

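The fingers sit just outside the orange edge (crop (245,225)), centred on it once the offset along the line of sight is allowed for. Feel forward.

Emit:
{"fn": "step_arm", "kwargs": {"plan": [[0,0,-0.005,0,0,0,0],[0,0,-0.01,0,0,0,0],[0,0,-0.01,0,0,0,0]]}}

```text
time: 20.2
ee_pos: [0.5272, 0.01, 0.0928]
tool_rot: [0.0, -0.163, 0.987, -0.0]
contact_force: [0.8, 0.4, -0.6]
width: 0.0003
```

Emit:
{"fn": "step_arm", "kwargs": {"plan": [[0,0,-0.005,0,0,0,0],[0,0,-0.01,0,0,0,0],[0,0,-0.01,0,0,0,0]]}}

```text
time: 20.58
ee_pos: [0.5279, 0.0081, 0.0928]
tool_rot: [0.0, -0.163, 0.987, -0.0]
contact_force: [0.9, -0.2, 0.4]
width: -0.0002
```

Emit:
{"fn": "step_arm", "kwargs": {"plan": [[0,0,-0.005,0,0,0,0],[0,0,-0.01,0,0,0,0],[0,0,-0.01,0,0,0,0]]}}

```text
time: 20.95
ee_pos: [0.5285, 0.0062, 0.0928]
tool_rot: [0.0, -0.163, 0.987, -0.0]
contact_force: [-0.2, 0.0, -0.3]
width: 0.0001
```

Emit:
{"fn": "step_arm", "kwargs": {"plan": [[0,0,-0.005,0,0,0,0],[0,0,-0.01,0,0,0,0],[0,0,-0.01,0,0,0,0]]}}

```text
time: 21.32
ee_pos: [0.5289, 0.0049, 0.0928]
tool_rot: [-0.0, -0.163, 0.987, 0.0]
contact_force: [-0.6, 1.9, 0.7]
width: -0.0001
```

Emit:
{"fn": "step_arm", "kwargs": {"plan": [[0,0,-0.0175,-0.011,0,0,0],[0,0,-0.035,-0.02,0,0,0],[0,0,-0.0525,-0.028,0,0,0]]}}

```text
time: 21.7
ee_pos: [0.5323, -0.005, 0.0985]
tool_rot: [-0.0, -0.163, 0.987, 0.0]
contact_force: [-1.4, 3.6, 1.7]
width: -0.0001
```

Emit:
{"fn": "step_arm", "kwargs": {"plan": [[0,0,-0.0175,-0.0065,0,0,0],[0,0,-0.035,-0.0115,0,0,0],[0,0,-0.0525,-0.015,0,0,0],[0,0,-0.07,-0.0175,0,0,0],[0,0,-0.0875,-0.0195,0,0,0]]}}

```text
time: 22.32
ee_pos: [0.5384, -0.0228, 0.1024]
tool_rot: [0.0, -0.163, 0.987, -0.0]
contact_force: [-1.1, 1.9, 1.5]
width: -0.0001
```

Run:
```python
from h import *
o=observe();print(C(1e3*np.array(o['ee_pos'])),RC.T@o['contact_force'])
```

```text
[ 24.45234211  44.17152219 102.41460275] [-0.46799119  2.11728513  1.47654364]
```

Emit:
{"fn": "step_arm", "kwargs": {"plan": [[0,0,-0.0175,0,0,0,0],[0,0,-0.035,0,0,0,0],[0,0,-0.0525,0,0,0,0],[0,0,-0.07,0,0,0,0],[0,0,-0.085,0,0,0,0],[0,0,-0.085,0,0,0,0]]}}

```text
time: 23.08
ee_pos: [0.5437, -0.0388, 0.1023]
tool_rot: [0.0, -0.163, 0.987, -0.0]
contact_force: [0.1, 0.0, 0.2]
width: 0.0002
```

Emit:
{"fn": "step_arm", "kwargs": {"plan": [[0,0,0,-0.01,0,0,0],[0,0,0.02,-0.05,0,0,0],[0,0,0.05,-0.15,0,0,0],[0,0,0.1,-0.3,0,0,0],[0,0,0.3,-0.4,0,0,0],[0,0,0.5,-0.5,0,0,0],[0,0,0.7,-0.5,0,0,0],[0,0,0.9,-0.5,0,0,0],[0,0,0.9,-0.5,0,0,0]]}}

```text
time: 24.2
ee_pos: [0.4845, 0.1361, 0.203]
tool_rot: [0.0, -0.166, 0.986, 0.001]
contact_force: [0.2, 0.1, -0.1]
width: 0.0
```

Run:
```python
from h import *
o=observe();print(o['time'],C(1e3*np.array(o['ee_pos'])),RC.T@o['contact_force'])
s=snapshot("side")[:,:,::-1].copy();im=snapshot("top")[:,:,::-1].copy()
cv2.imwrite("pics/t6.png",np.hstack([cv2.resize(i,(400,400),interpolation=cv2.INTER_CUBIC) for i in (im[145:235,260:350],s[180:270,245:335])]))
```

```text
24.2 [ 24.60714442 212.02301164 202.99768517] [ 0.17485145  0.0181253  -0.1135575 ]
```

View pics/t6.png

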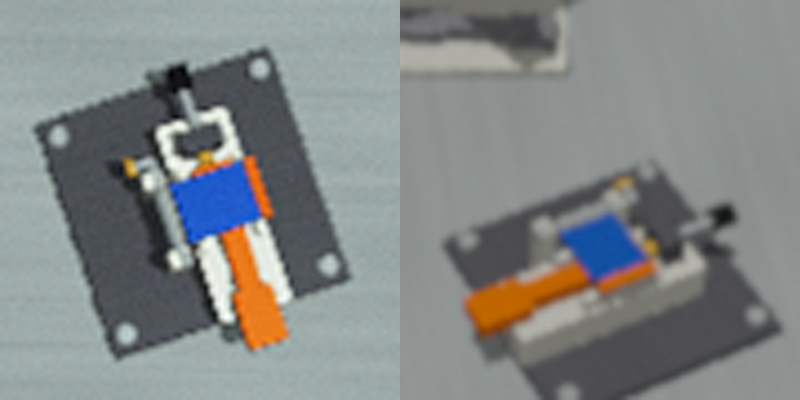

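The flap has sprung down on the bar. Let it settle, then check that the bar hasn't shifted.

Emit:
{"fn": "step_arm", "kwargs": {"plan": [[0,0,0,0,0,0,0],[0,0,0,0,0,0,0],[0,0,0,0,0,0,0],[0,0,0,0,0,0,0],[0,0,0,0,0,0,0],[0,0,0,0,0,0,0],[0,0,0,0,0,0,0],[0,0,0,0,0,0,0]]}}

```text
time: 25.3
ee_pos: [0.4857, 0.1323, 0.2023]
tool_rot: [0.0, -0.163, 0.987, -0.0]
contact_force: [1.2, -0.2, 0.3]
width: 0.0002
```

Run:
```python
from h import *
for n,full,w in(("top","t4full",(312,340,200,235)),("side","s4full",(255,300,236,262))):
    for lab,im in(("before",cv2.imread(f"pics/{full}.png")),("after",snapshot(n)[:,:,::-1].copy())):
        h=cv2.cvtColor(im,cv2.COLOR_BGR2HSV);H,S,V=[h[...,i].astype(int) for i in range(3)]
        m=win((H>4)&(H<20)&(S>150)&(V>90),*w);ys,xs=np.where(m)
        Q=np.array([C(ray(n,(x,y),.048)*1e3) for x,y in zip(xs,ys)]);f=Q[Q[:,0]<-40]
        print(n,lab,len(xs),"front x",np.percentile(Q[:,0],2).round(1),"tab y",f[:,1].mean().round(1))
    if n=="top":cv2.imwrite("pics/t7.png",im)
```

```text
top before 170 front x -61.0 tab y 1.5
top after 168 front x -60.5 tab y 1.6
side before 291 front x -62.0 tab y -2.9
side after 223 front x -61.8 tab y -3.6
```

View pics/t7.png

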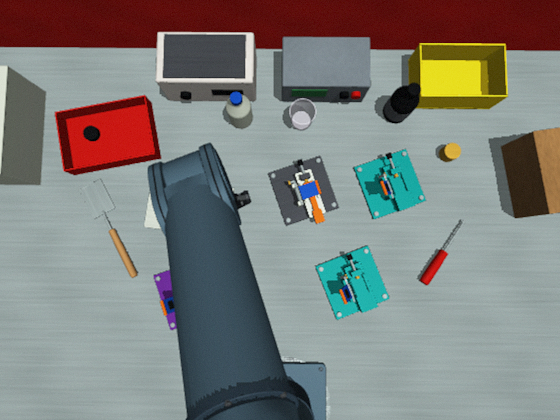

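The bar is unmoved, the flap is down at (311,190), the arm is clear and the bystanders are where they were. Hand in.

```bash
python3 -c "
from bench import *
print(job_done())"
```

```text
the job is handed in; nothing more can be done
None
```

The orange bar is home in the clamp under the closed flap, and the job was handed in at about 25 s of the 67 s allowed.

- **Bar:** I gripped it by its near tab, lowered it between the rails of the grey clamp and slid it on by feel. It stopped on the screw nose at clamp x ≈ 47, which agrees with where the nose showed in the picture. I pressed it there with about 6 N, held that briefly and let go.
- **Flap:** I pushed near its free edge from outside, following the edge's arc. The highest readings were about 4 N (read at the end of each move, not continuously). It went past the snap point and sprang down by itself.

**Last checks:**
- The pictures show the flap down on the bar, and the bar's front end shifted by no more than 0.5 mm between before and after, which is within what the pictures can resolve.
- The side view counted fewer orange pixels on the front tab afterwards (223 against 291). I put that down to the flap covering part of the bar, but did not check it.
- The arm was clear and touching nothing.
- The loose things on the bench were where they started. The arm hid the grey and green bars in the last picture. They looked untouched right after I lifted the orange bar, and the arm did not touch the plate after that.

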